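# Put the measured part back with its own kind

## Task

One of three loose steel parts (a ball bearing, a hexagon nut or a connecting rod) lies on the grey measuring plate beside the dial gauge, its check finished; the other two wait on the wooden board. Take the part from the plate and lay it flat in the bay of the sorting tray that already holds a part of the same kind. Leave the waiting parts, the parts in the tray and everything else on the bench where they are.

Things in the scene. Friction and masses are not known exactly. Their poses are not given: they have to be found in the camera images.
- bearing: loose part: a plain steel ball bearing: flat ring, outside diameter 52 mm, bore 25 mm, 15 mm high, 0.13 kg; origin at the centre of its underside, z up. Starts on the plate or on the board, at any yaw
- bearing_stock: the ball bearing already lying in the tray, in the far half (tray's +x) of one bay; same size, origin and axes as bearing
- nut: loose part: a plain steel hexagon nut, 36 mm across the flats, 42 mm across the corners, 20 mm high, about 23 mm bore, 0.10 kg; its own x axis is square to a pair of flats; origin at the centre of its underside, z up. Starts on the plate or on the board, at any yaw
- nut_stock: the hexagon nut already lying in the tray, in the far half (tray's +x) of one bay; same size, origin and axes as nut
- rod: loose part: a plain steel connecting rod, 100 mm long along own x: big-end ring 38 mm across centred at own x = -31 mm, small-end ring 24 mm across at x = +38 mm, both 16 mm high; shank between them 14 mm wide, 15 mm high, free to grip from x = -10 to +24 mm; 0.20 kg; origin under its mid-length, z up. Starts on the plate or on the board, at any yaw
- rod_stock: the connecting rod already lying in the tray, in the far half (tray's +x) of one bay; same size, origin and axes as rod; it lies across the bay, nearly along the tray's y axis
- plate: fixed grey measuring plate, 140 mm (own x) by 200 mm (own y), 20 mm thick; origin at the centre of its underside. A dial gauge on a 160 mm high post (measured from the bench) stands on it at own x = +20, y = +78 mm; its foot, post and dial lie within own x = -25 to +40 mm and y = +55 to +100 mm
- plate_spot (a point): point on the plate's top face (20 mm above the bench), at own y = -30 mm of the plate: the measured part's origin starts within 25 mm of it; the waiting parts start more than 200 mm away
- board: fixed plywood board, 100 mm (own x) by 250 mm (own y), 20 mm thick, with the two waiting parts on it side by side; origin at the centre of its underside. Plate and board may change places left and right
- tray: fixed blue sheet-metal sorting tray, 168 mm (own x, away from the robot) by 376 mm (own y, to the left), 30 mm high, walls and floor 4 mm thick; three open bays in a row along its y axis; origin at the centre of its underside, turned by up to 0.12 rad
- bay0 (a point): centre of the floor of the tray's left (+y) bay, 4 mm above the bench, axes as the tray's; the bay is 160 mm along x and 120 mm along y inside, its outer walls rise 26 mm and dividers 22 mm above this floor. Holds one stock part about 42 mm towards +x; the half towards -x is free
- bay1 (a point): centre of the floor of the tray's middle bay, 4 mm above the bench, axes as the tray's; the bay is 160 mm along x and 120 mm along y inside, its outer walls rise 26 mm and dividers 22 mm above this floor. Holds one stock part about 42 mm towards +x; the half towards -x is free
- bay2 (a point): centre of the floor of the tray's right (-y) bay, 4 mm above the bench, axes as the tray's; the bay is 160 mm along x and 120 mm along y inside, its outer walls rise 26 mm and dividers 22 mm above this floor. Holds one stock part about 42 mm towards +x; the half towards -x is free
- socket: bystander: a short plain steel wrench socket, 26 mm across, 36 mm high, upright on the bench between plate and board
- wrench: bystander: a steel wrench 200 mm long lying left of the tray
- grease: bystander: a grey plastic jar of grease, 70 mm across and 70 mm high, right of the tray
- driver: bystander: a screwdriver 200 mm long lying on the bench nearest the robot on the left
- spray: bystander: a spray can, 64 mm across and 190 mm high, far left
- filter: bystander: a white oil filter canister, 76 mm across and 90 mm high, far right
There are look-alikes about, which are no part of the job. What is shaped like the bearing_stock but orange is not meant. Leave any yellow look-alike of the rod_stock alone.

How it is judged:
By the outcome, as a careful person would: the job done as asked, in the order asked, and still so for the second after the job is handed in, with the robot touching nothing.
It also fails if it takes over 32 s, if anything falls off the work surface, if the arm or the gripper's body presses on something with over 40 N, if the wrist force passes 120 N, or if a joint passes its speed limit or range.

## Robot

A 6-joint arm with a two-finger parallel gripper is mounted at the origin on the work surface. World frame = base frame: x ahead of the robot, y to its left, z up, the work surface at z = 0. Lengths are in m, angles in rad, forces in N, time in s.
With the tool pointing down it reaches from about 0.3 to 0.875 m from the base axis. Payload 6.4 kg.
Tool frame: the origin (TCP) lies at the very end of the fingers, on their centre line; the grasp point (between the pads) lies 19 mm behind it (tcp_to_grasp is the distance from the TCP to the grasp point, in m); z points along the fingers, y is the line along which they close (so a half turn about z gives the same grasp; the last joint's range is limited). The gripper opens to 88 mm and grips with 3 to 60 N. Pads are 18 mm wide; open, the fingers measure 123 mm over their backs; the gripper's body (75 mm by 187 mm) begins 45 mm behind the grasp point.
Start: joints at [-1.449, 0.181, 1.607, -0, 1.354, -0.206], TCP at [0.185, -0.544, 0.239] pointing down, gripper open.
Joint ranges: [-2.99, 2.99], [-0.89, 2.07], [0.3, 2.58], [-1.14, 4.28], [0, 2.63], [-3.12, 3.12]. Speed limits (rad/s): [2.57, 2.57, 3.01, 3.14, 3.14, 3.14].

## Interface

Orientations are given as a rotation vector (axis times angle).
In Python, from rig import * gives the robot as it stands.
- The arm moves only by the shell command python3 -m handwheel 'ROWS'. ROWS is a JSON object of lists of equal length, an entry for each row: "offset": the shift along the tool's x, y, z scaled (see below), a list of three; "angular": the turn, a rotation vector about the tool's x, y, z scaled (see below), a list of three; "gripper": the opening, from -1 (shut) to 1 (fully open). A call has 1 to 5 rows; each row shifts and turns the commanded pose from where the row before left it, along the tool's axes as they then stand; what a row does not reach is not made up. The controller multiplies each number of a shift by 30 mm and each number of a turn by 180 degrees. A row lasts 1/12 s, in which the tool goes at most 41.7 mm and 7.16 degrees, less where a joint would pass 70% of its speed; a pose out of reach is approached as far as the arm can. A call with a number of a shift or a turn outside -1 to 1 is refused whole. A call with a gripper value outside its range is refused whole. The fingers move at their own pace and stop on an object; the grip force is fixed at half the most. Time passes only in rows, so rows that do not move let the fingers close. It gives the time, the measured TCP pose, the force, the opening and the grip force at its end, in the units of the state.
- get_state(): the state, without advancing time (a new reading comes with each control period).
- grab_frame(name): name is "side" or "top"; returns a dict with "image" (384x512x3 uint8, red, green, blue), "vfov" (degrees; the focal length in pixels is half the picture's height over the tangent of half this angle, whatever the lens; pixels are square), "cx", "cy" (the principal point, pixels), "rvec" (rotation vector, rad) and "tvec" (3), from world to camera coordinates, as OpenCV has them. Camera axes: x right, y down, z forward; pixel columns grow to the right and rows downward; lengths in m; the calibration is good to about 2 mm. A picture is of the moment at which its call begins. There is no depth.
- hand_in(): hands the job in; it is judged then, once.
Trained networks look in the newest picture that a camera, given by its name, has taken for a name from the list of things; names that differ only in an ending like _2 or _b are one class to them, and where a whole thing is asked for, a point or a joint stands for the part that bears it (a point fixed in the world has none). Each returns a list of dicts, best first, with "p" (0 to 1); they miss things now and then, are a little off and sometimes report something else, mostly with a low value. They report only what shows in the picture. A call takes as long as a camera call. They do not tell look-alikes from the thing itself.
- look_for(camera, query): "centre" ([row, column] in pixels, amid what is visible of it).
- cut_out(camera, query): "pixels" (384x512 bool, what is visible of it) and "centre" ([row, column] in pixels, amid what is visible of it).
The state is a dict: "time_s": time; "q": joint angles; "qd": joint speeds; "joint_torque": joint torques, N m; "tcp_pos": TCP position; "tcp_rot": TCP orientation; "force": force on the tool from outside, world axes, zero at the start; "wrist_torque": the same for the moment, N m; "gripper_width": finger opening in m; "grip_force": force on a finger pad.
Only numpy, scipy, OpenCV 4.12 (cv2) and the standard library are available. Lean on these libraries where they do the work, as an engineer would, in place of code of your own. Each camera call takes 0.05 s, during which the arm holds its last target. There are 200 camera calls.

## Working session

There is one attempt and no reset: what is moved stays moved. The work goes in short steps, Python scripts to look and compute and a shell command to move; the robot and the scene stay as the last step left them, time stands still between calls to the robot, and variables do not carry over. Pictures are saved under pics/ and viewed, at most 10 in all, crops included, and the job is handed in when it is done.

```bash
mkdir -p pics; ls; cat > h.py <<'E'
from rig import *
import numpy as np, cv2
def cam(f):
    h=f["image"].shape[0]; F=h/2/np.tan(np.radians(f["vfov"])/2)
    K=np.array([[F,0,f["cx"]],[0,F,f["cy"]],[0,0,1.]])
    R=cv2.Rodrigues(np.array(f["rvec"],float))[0]; return K,R,np.array(f["tvec"],float)
def ray(f,rc):
    K,R,t=cam(f); d=R.T@np.linalg.solve(K,[rc[1],rc[0],1]); return -R.T@t,d
def onz(f,rc,z):
    o,d=ray(f,rc); return (o+d*(z-o[2])/d[2])
def tri(f1,p1,f2,p2):
    o1,d1=ray(f1,p1);o2,d2=ray(f2,p2);d1/=np.linalg.norm(d1);d2/=np.linalg.norm(d2)
    s=np.linalg.lstsq(np.c_[d1,-d2],o2-o1,rcond=None)[0]
    a,b=o1+d1*s[0],o2+d2*s[1]; return (a+b)/2,np.linalg.norm(a-b)
def proj(f,p):
    K,R,t=cam(f); c=K@(R@np.array(p).T+t[:,None]) if np.ndim(p)>1 else K@(R@np.array(p)+t)
    return (c[:2]/c[2])[::-1]
def save(f,name): cv2.imwrite("pics/"+name,f["image"][:,:,::-1])
E
python3 - <<'E'
from h import *
f={c:grab_frame(c) for c in("top","side")}
for c in f:
    save(f[c],c+"0.png"); K,R,t=cam(f[c]); print(c,f[c]["vfov"],-R.T@t,R[2])
for q in ["bearing","bearing_stock","nut","nut_stock","rod","rod_stock","plate","board","tray","plate_spot","bay0","bay1","bay2"]:
    for c in f:
        r=look_for(c,q); print(q,c,[(round(float(x["p"]),2),np.round(x["centre"],1).tolist(),onz(f[c],x["centre"],.02).round(3).tolist()) for x in r[:5]])
s=get_state();print(s["time_s"],s["tcp_pos"],s["tcp_rot"],s["gripper_width"])
E
```

```text
pics
top 43.77388166742902 [ 0.18489629 -0.00327081  1.6533615 ] [ 0.20958629  0.00972512 -0.97774179]
side 47.86553797301802 [-0.03757079  0.82838287  0.88989435] [ 0.42026625 -0.64321295 -0.64004171]
bearing top [(0.66, [212.4, 188.1], [0.451, 0.257, 0.02])]
bearing side [(0.86, [264.3, 219.4], [0.436, 0.248, 0.02])]
bearing_stock top [(0.71, [136.6, 230.7], [0.733, 0.126, 0.02]), (0.65, [132.3, 191.3], [0.742, 0.268, 0.02])]
bearing_stock side [(0.77, [200.6, 166.8], [0.721, 0.13, 0.02]), (0.63, [229.8, 134.3], [0.714, 0.276, 0.02]), (0.49, [121.8, 260.4], [0.726, -0.421, 0.02])]
nut top [(0.73, [215.6, 329.7], [0.463, -0.234, 0.02]), (0.58, [214.8, 222.0], [0.448, 0.139, 0.02])]
nut side [(0.65, [232.5, 243.8], [0.447, 0.116, 0.02])]
nut_stock top [(0.58, [182.9, 409.6], [0.592, -0.512, 0.02]), (0.56, [217.4, 186.5], [0.433, 0.261, 0.02]), (0.38, [148.8, 299.4], [0.699, -0.122, 0.02])]
nut_stock side []
rod top [(0.44, [209.4, 346.3], [0.487, -0.291, 0.02])]
rod side [(0.62, [155.2, 298.8], [0.495, -0.302, 0.02])]
rod_stock top [(0.65, [255.8, 340.8], [0.326, -0.273, 0.02]), (0.5
[... 691 characters left out ...]
ot top [(0.62, [213.7, 329.0], [0.47, -0.231, 0.02])]
plate_spot side [(0.89, [171.5, 292.3], [0.469, -0.207, 0.02])]
bay0 top [(0.83, [157.9, 267.0], [0.66, -0.008, 0.02])]
bay0 side [(0.65, [192.2, 202.2], [0.654, 0.04, 0.02]), (0.6, [154.2, 298.4], [0.499, -0.307, 0.02])]
bay1 top [(0.83, [157.9, 267.0], [0.66, -0.008, 0.02])]
bay1 side [(0.65, [192.2, 202.2], [0.654, 0.04, 0.02]), (0.6, [154.2, 298.4], [0.499, -0.307, 0.02])]
bay2 top [(0.83, [157.9, 267.0], [0.66, -0.008, 0.02])]
bay2 side [(0.65, [192.2, 202.2], [0.654, 0.04, 0.02]), (0.6, [154.2, 298.4], [0.499, -0.307, 0.02])]
1.4 [ 0.18514639 -0.54439943  0.23871968] [3.09946353e+00 5.12588757e-01 9.98033693e-06] 0.08805459257480434
```

View pics/top0.png

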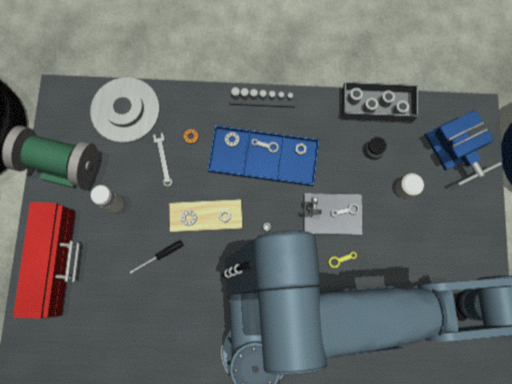

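View pics/side0.png

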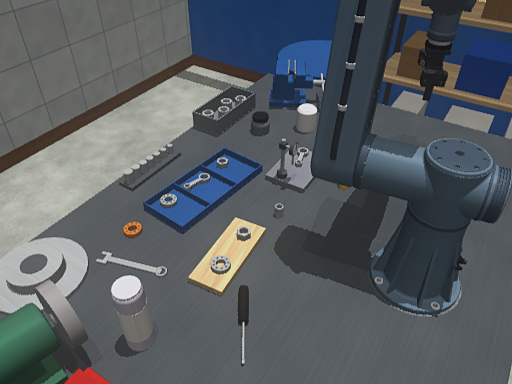

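Reading of the pictures: the connecting rod is on the plate (top about row 210, col 345). The candidates for `rod_stock` are the steel rod in the tray's middle bay (top 144,265; side 181,199) and a yellow rod on the bench (top 258,343). The steel one in the tray fits the description and the yellow one is the look-alike. The bearing and nut on the board stay where they are. Next I'll measure and check this in a crop.

```bash
cat >> h.py <<'E'
from scipy.optimize import minimize
def rodpts(x,y,z,yaw,h=.016):
    a=np.linspace(0,2*np.pi,40)
    def ring(cx,r,z): return np.c_[cx+r*np.cos(a),r*np.sin(a),0*a+z]
    P=[]
    big=np.r_[ring(-.031,.019,0),ring(-.031,.019,h)]; sm=np.r_[ring(.038,.012,0),ring(.038,.012,h)]
    sh=np.array([[u,v,w] for u in(-.02,.03) for v in(-.007,.007) for w in(0,h-.001)])
    c,s=np.cos(yaw),np.sin(yaw); Rz=np.array([[c,-s,0],[s,c,0],[0,0,1]])
    return [p@Rz.T+[x,y,z] for p in(big,sm,sh)]
def mask(f,parts,S=4,holes=()):
    m=np.zeros((384*S,512*S),np.uint8)
    for p in parts:
        uv=proj(f,p)[::-1].T; cv2.fillConvexPoly(m,cv2.convexHull(np.round((uv+.5)*S-.5).astype(np.int32)),1)
    return cv2.resize(m.astype(np.float32),(512,384),interpolation=cv2.INTER_AREA)
def fit(fs,ms,p0,model):
    def cost(p): return sum(np.abs(cv2.GaussianBlur(mask(f,model(*p)),(0,0),1)-cv2.GaussianBlur(m.astype(np.float32),(0,0),1)).sum() for f,m in zip(fs,ms))
    sim=np.array([p0]*5); 
    for i,d in enumerate([.012,.012,.012,.25]): sim[i+1,i]+=d
    r=minimize(cost,p0,method="Nelder-Mead",options=dict(initial_simplex=sim,maxiter=400,xatol=2e-4,fatol=.05)); return r.x,r.fun
def fillm(m): 
    m=m.astype(np.uint8); c=cv2.findContours(m,cv2.RETR_EXTERNAL,cv2.CHAIN_APPROX_NONE)[0]
    o=np.zeros_like(m); cv2.drawContours(o,c,-1,1,-1); return o
E
python3 - <<'E'
from h import *
f={c:grab_frame(c) for c in("top","side")}
near={"rod":{"top":(210,345),"side":(155,300)},"rod_stock":{"top":(144,265),"side":(181,199)}}
vis={}
for q in near:
    ms=[]
    for c in f:
        best=None
        for qq in("rod","rod_stock"):
            for r in cut_out(c,qq):
                d=np.hypot(*(np.array(r["centre"])-near[q][c])); print(q,c,qq,round(float(r["p"]),2),np.round(r["centre"]),int(r["pixels"].sum()))
                if d<12 and (best is None or r["p"]>best[0]) and r["pixels"].sum()<900: best=(r["p"],r["pixels"],r["centre"])
        ms.append(None if best is None else fillm(best[1]))
    ok=[i for i in(0,1) if ms[i] is not None]
    fs=[list(f.values())[i] for i in ok]; mm=[ms[i] for i in ok]
    c0=list(near[q].values())[0]; p=onz(f["top"],c0,.03)
    for yaw in (-1.6,1.6):
        print(q,len(ok),*[np.round(v,4) for v in fit(fs,mm,[p[0],p[1],.02,yaw],rodpts)])
im=f["top"]["image"]
# tray mask by colour
hsv=cv2.cvtColor(im,cv2.COLOR_RGB2HSV); m=((hsv[...,0]>100)&(hsv[...,0]<125)&(hsv[...,1]>120)).astype(np.uint8)
m[:, :200]=0;m[:,330:]=0;m[:115]=0;m[195:]=0
c=max(cv2.findContours(m,0,1)[0],key=cv2.contourArea); box=cv2.boxPoints(cv2.minAreaRect(c)); print("trayrect",cv2.minAreaRect(c))
for z in(.03,): print([onz(f["top"],b[::-1],z).round(4).tolist() for b in box])
a=im[195:270,295:370]; b=im[120:195,205:325]; g=f["side"]["image"]
a=cv2.resize(a,(375,375),interpolation=2); b=cv2.resize(b[:,:85],(425,375),interpolation=2)
s1=cv2.resize(g[130:200,150:320],(800,225)[::1],interpolation=2)
cv2.imwrite("pics/crop.png",np.vstack([np.hstack([a,b]),s1])[:,:,::-1])
E
```

```text
rod top rod 0.64 [211. 341.] 39
rod top rod 0.43 [157. 264.] 4571
rod top rod_stock 0.63 [255. 338.] 98
rod top rod_stock 0.61 [142. 265.] 130
rod side rod 0.65 [156. 300.] 149
rod side rod_stock 0.72 [180. 197.] 164
rod 2 [ 0.4827 -0.2925  0.0172 -1.3271] 225.9515
rod 2 [ 0.4801 -0.2851  0.0233  1.8393] 201.1543
rod_stock top rod 0.64 [211. 341.] 39
rod_stock top rod 0.43 [157. 264.] 4571
rod_stock top rod_stock 0.63 [255. 338.] 98
rod_stock top rod_stock 0.61 [142. 265.] 130
rod_stock side rod 0.65 [156. 300.] 149
rod_stock side rod_stock 0.72 [180. 197.] 164
rod_stock 2 [ 0.7117  0.004   0.0038 -1.8506] 167.8813
rod_stock 2 [0.7103 0.0046 0.0063 1.3324] 120.8105
trayrect ((263.3032531738281, 155.1095428466797), (106.91959381103516, 47.06443405151367), 7.765166282653809)
[[0.5987, 0.1997, 0.03], [0.7718, 0.189, 0.03], [0.7355, -0.1912, 0.03], [0.5642, -0.1726, 0.03]]
```

View pics/crop.png

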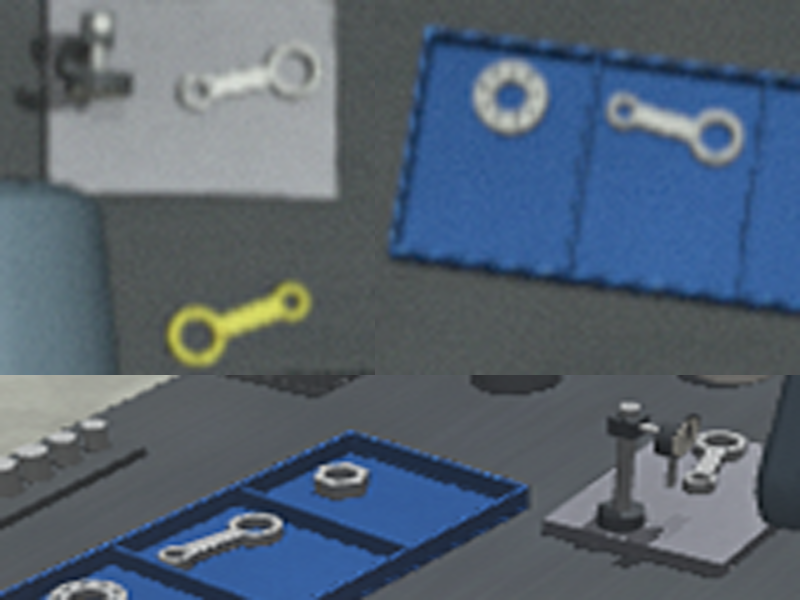

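The crop confirms it. On the plate is a steel rod, small end at top (213,334) and big end at (209,353). The middle bay holds the steel rod stock, and the yellow rod lies on the bench. Next I'll triangulate the ring centres and check by overlay.

```bash
python3 - <<'E'
from h import *
f={c:grab_frame(c) for c in("top","side")}
t,s=f["top"],f["side"]
def T(x,y): return (195+(y+.5)/5-.5,295+(x+.5)/5-.5)
def B(x,y): return (120+(y+.5)/5-.5,205+(x-375+.5)/5-.5)
def S(x,y): return (130+(y-375+.5)/225*70-.5,150+(x+.5)/800*170-.5)
for n,p in dict(big=(T(293,70),S(722,440)),small=(T(196,93),S(697,482)),sbig=(B(717,136),S(256,524)),ssmall=(B(625,112),S(175,551)),
   trayFL=(B(430,30),None),).items():
    if p[1]: a,e=tri(t,p[0],s,p[1]); print(n,a.round(4),round(e,4), onz(t,p[0],.036 if n[0]!='s' or n=="small" else .02).round(4))
# refined fits: edge-based alternative: brightness masks
for nm,p0,z in(("rod",[.483,-.292,.02,1.8393],.02),("stock",[.7103,.0046,.004,1.3324],.004)):
    for c,F in f.items():
        g=cv2.cvtColor(F["image"],cv2.COLOR_RGB2HSV); r0,c0=proj(F,[p0[0],p0[1],z]); r0,c0=int(r0),int(c0)
        print(nm,c,g[r0-12:r0+13,c0-18:c0+19,2].max(), np.percentile(g[r0-12:r0+13,c0-18:c0+19,2],[10,50,90]))
# photometric score over pose: mean gradient along projected top outline
def edge(F):
    g=cv2.GaussianBlur(cv2.cvtColor(F["image"],cv2.COLOR_RGB2GRAY).astype(np.float32),(0,0),.8); 
    return cv2.magnitude(cv2.Sobel(g,5,1,0),cv2.Sobel(g,5,0,1))
E={c:edge(F) for c,F in f.items()}
a=np.linspace(0,2*np.pi,60)
def outline(x,y,z,yaw):
    P=np.r_[np.c_[-.031+.019*np.cos(a),.019*np.sin(a)],np.c_[.038+.012*np.cos(a),.012*np.sin(a)],
      np.c_[np.linspace(-.01,.024,30),np.full(30,.007)],np.c_[np.linspace(-.01,.024,30),np.full(30,-.007)]]
    P=P[(abs(P[:,1])>.007-1e-6)|(abs(P[:,0]-.006)>.035)]
    c,s_=np.cos(yaw),np.sin(yaw); return np.c_[P@np.array([[c,s_],[-s_,c]])+[x,y],np.full(len(P),z+.016)]
def bright(x,y,z,yaw,F):
    pass
V={c:cv2.GaussianBlur(cv2.cvtColor(F["image"],cv2.COLOR_RGB2GRAY),(0,0),.6).astype(np.float32) for c,F in f.items()}
def solid(p):  # contrast template: annuli+shank bright, bores & outside dark
    x,y,z,yaw=p; tot=0
    gx,gy=np.meshgrid(np.arange(-.06,.0601,.001),np.arange(-.03,.0301,.001)); 
    d1=np.hypot(gx+.031,gy);d2=np.hypot(gx-.038,gy)
    ins=((d1<.019)&(d1>.012))|((d2<.012)&(d2>.0065))|((abs(gy)<.007)&(gx>-.014)&(gx<.028))
    near=(d1<.025)|(d2<.018)|((abs(gy)<.013)&(gx>-.03)&(gx<.04))
    c,s_=np.cos(yaw),np.sin(yaw); W=np.c_[x+c*gx[near]-s_*gy[near],y+s_*gx[near]+c*gy[near],np.full(near.sum(),z+.016)]; i=ins[near]
    for c_,F in f.items():
        uv=proj(F,W)[::-1].T.astype(np.float32); v=cv2.remap(V[c_],uv[:,:1].copy(),uv[:,1:].copy(),1)[:,0]
        tot-=np.corrcoef(v,i)[0,1]
    return tot
for nm,p0 in(("rod",[.483,-.292,.02,1.8393]),("stock",[.7103,.0046,.004,1.3324])):
    sim=np.array([p0]*5)
    for k,d in enumerate([.008,.008,.006,.15]): sim[k+1,k]+=d
    r=minimize(solid,p0,method="Nelder-Mead",options=dict(initial_simplex=sim,xatol=1e-4,fatol=1e-4)); print(nm,r.x.round(4),round(r.fun,3))
    for c,F in f.items():
        im=F["image"]; r0,c0=map(int,proj(F,[r.x[0],r.x[1],r.x[2]])); S_=10
        cr=cv2.resize(im[r0-20:r0+20,c0-20:c0+20],(400,400),interpolation=2)[:,:,::-1].copy()
        for u,v in ((proj(F,outline(*r.x))[::-1].T-[c0-20,r0-20]+.5)*S_): cv2.circle(cr,(int(u),int(v)),1,(0,0,255),-1)
        f[c].setdefault("o",[]).append(cr)
cv2.imwrite("pics/ov.png",cv2.resize(np.vstack([np.hstack(f[c]["o"]) for c in("top","side")]),(600,600)))
E
```

```text
big [ 0.4862 -0.3111  0.0406] 0.0029 [ 0.4884 -0.3115  0.036 ]
small [ 0.47   -0.246   0.0308] 0.0004 [ 0.4693 -0.2452  0.036 ]
sbig [ 0.7006 -0.0279  0.021 ] 0.0023 [ 0.702  -0.0274  0.02  ]
ssmall [0.7158 0.0391 0.024 ] 0.0007 [0.7168 0.0391 0.02  ]
rod top 219 [126. 160. 171.]
rod side 206 [ 61. 103. 161.]
stock top 204 [115. 150. 160.]
stock side 214 [ 65. 146. 164.]
rod [ 0.4811 -0.2866  0.0197  1.8312] -1.269
stock [0.709  0.0024 0.0037 1.3365] -1.56
```

View pics/ov.png

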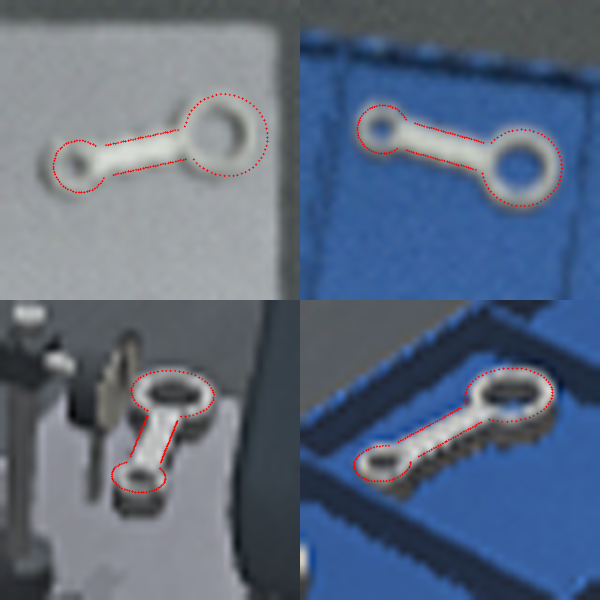

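The overlay fits both rods: the loose rod stands at z 0.020 and the stock rod at z 0.004. Now a tray fit and the plan for the approach.

```bash
cat >> h.py <<'E'
def toolyaw(R): return np.arctan2(R[1,1],R[0,1])   # world direction of tool y
def plan(pos,yaw,n,s=None):
    s=s or get_state(); p=np.array(s["tcp_pos"]); R=cv2.Rodrigues(np.array(s["tcp_rot"]))[0]
    Rt=np.array([[np.sin(yaw),np.cos(yaw),0],[-np.cos(yaw),np.sin(yaw),0],[0,0,-1.]])
    w=cv2.Rodrigues(R.T@Rt)[0][:,0]; d=(np.array(pos)-p)/n; O=[];A=[]
    for i in range(n):
        o=np.round(R.T@d/.03,2); a=np.round(w/n/np.pi,3); O.append((o+0).tolist()); A.append((a+0).tolist())
        R=R@cv2.Rodrigues(w/n)[0]
    print("dist",np.linalg.norm(d)*n,"turn",np.degrees(w).round(2)); print("offset",O); print("angular",A)
E
python3 - <<'E'
from h import *
f=[grab_frame(c) for c in("top","side")]
def traybox(x,y,z,yaw):
    c,s=np.cos(yaw),np.sin(yaw); P=np.array([[u,v,w] for u in(-.084,.084) for v in(-.188,.188) for w in(0,.03)])
    return [P@np.array([[c,s,0],[-s,c,0],[0,0,1]])+[x,y,z]]
ms=[]
for F in f:
    h=cv2.cvtColor(F["image"],cv2.COLOR_RGB2HSV); m=((h[...,0]>98)&(h[...,0]<128)&(h[...,1]>100)).astype(np.uint8)
    roi=cv2.dilate(mask(F,traybox(.667,.006,0,-.09)),np.ones((17,17)))>0
    m=m*roi; m=cv2.morphologyEx(m,3,np.ones((3,3))); c=max(cv2.findContours(m,0,1)[0],key=cv2.contourArea)
    m[:]=0; cv2.fillConvexPoly(m,cv2.convexHull(c),1); ms.append(m)
print(fit(f,ms,[.667,.006,0,-.09],traybox)[0].round(4))
for i in(0,1): print(fit(f[i:i+1],ms[i:i+1],[.667,.006,0,-.09],lambda x,y,z,a:traybox(x,y,0,a)))
plan([.4795,-.284,.2],.260,15)
E
```

```text
[ 0.67    0.0045  0.0015 -0.0938]
(array([ 0.67126899,  0.00617861,  0.00387431, -0.09317623]), np.float64(67.70217895507812))
(array([ 0.66890778,  0.00213939,  0.01132473, -0.0929228 ]), np.float64(83.30533599853516))
dist 0.39489592030745313 turn [ 65.76 -61.45   0.  ]
offset [[0.81, -0.34, 0.09], [0.81, -0.33, 0.05], [0.81, -0.33, 0.02], [0.81, -0.33, -0.01], [0.81, -0.33, -0.04], [0.81, -0.34, -0.08], [0.8, -0.34, -0.11], [0.79, -0.35, -0.14], [0.78, -0.36, -0.17], [0.77, -0.38, -0.2], [0.75, -0.39, -0.22], [0.74, -0.41, -0.24], [0.72, -0.43, -0.26], [0.7, -0.45, -0.28], [0.68, -0.47, -0.29]]
angular [[0.024, -0.023, 0.0], [0.024, -0.023, 0.0], [0.024, -0.023, 0.0], [0.024, -0.023, 0.0], [0.024, -0.023, 0.0], [0.024, -0.023, 0.0], [0.024, -0.023, 0.0], [0.024, -0.023, 0.0], [0.024, -0.023, 0.0], [0.024, -0.023, 0.0], [0.024, -0.023, 0.0], [0.024, -0.023, 0.0], [0.024, -0.023, 0.0], [0.024, -0.023, 0.0], [0.024, -0.023, 0.0]]
```

```bash
sed -i 's/Rt=np.array.*/c,s_=np.cos(yaw),np.sin(yaw); Rt=np.array([[-s_,c,0],[c,s_,0],[0,0,-1.]])/' h.py; python3 - <<'E'
from h import *
plan([.4795,-.284,.2],.260,15)
E
```

```text
dist 0.39489592030745313 turn [  0.    -0.   -86.12]
offset [[0.81, -0.34, 0.09], [0.84, -0.25, 0.09], [0.86, -0.17, 0.09], [0.87, -0.08, 0.09], [0.87, 0.0, 0.09], [0.87, 0.09, 0.09], [0.86, 0.18, 0.09], [0.83, 0.26, 0.09], [0.8, 0.34, 0.09], [0.76, 0.42, 0.09], [0.72, 0.5, 0.09], [0.66, 0.57, 0.09], [0.6, 0.63, 0.09], [0.54, 0.69, 0.09], [0.47, 0.74, 0.09]]
angular [[0.0, 0.0, -0.032], [0.0, 0.0, -0.032], [0.0, 0.0, -0.032], [0.0, 0.0, -0.032], [0.0, 0.0, -0.032], [0.0, 0.0, -0.032], [0.0, 0.0, -0.032], [0.0, 0.0, -0.032], [0.0, 0.0, -0.032], [0.0, 0.0, -0.032], [0.0, 0.0, -0.032], [0.0, 0.0, -0.032], [0.0, 0.0, -0.032], [0.0, 0.0, -0.032], [0.0, 0.0, -0.032]]
```

```bash
python3 -m handwheel '{"offset":[[0.81,-0.34,0.05],[0.84,-0.25,0.05],[0.86,-0.17,0.05],[0.87,-0.08,0.05],[0.87,0,0.05]],"angular":[[0,0,-0.032],[0,0,-0.032],[0,0,-0.032],[0,0,-0.032],[0,0,-0.032]],"gripper":[0.1,0.1,0.1,0.1,0.1]}'
python3 -m handwheel '{"offset":[[0.87,0.09,0.05],[0.86,0.18,0.05],[0.83,0.26,0.05],[0.8,0.34,0.05],[0.76,0.42,0.05]],"angular":[[0,0,-0.032],[0,0,-0.032],[0,0,-0.032],[0,0,-0.032],[0,0,-0.032]],"gripper":[0.1,0.1,0.1,0.1,0.1]}'
python3 -m handwheel '{"offset":[[0.72,0.5,0.05],[0.66,0.57,0.05],[0.6,0.63,0.05],[0.54,0.69,0.05],[0.47,0.74,0.05]],"angular":[[0,0,-0.032],[0,0,-0.032],[0,0,-0.032],[0,0,-0.032],[0,0,-0.032]],"gripper":[0.1,0.1,0.1,0.1,0.1]}'
python3 -m handwheel '{"offset":[[0,0,0]],"angular":[[0,0,0]],"gripper":[0.1]}'
python3 - <<'E'
from h import *
s=get_state(); print(s["q"],s["gripper_width"]); plan([.4795,-.284,.09],.260,5)
E
```

```text
time_s: 2.52
tcp_pos: [0.2843, -0.4567, 0.2312]
tcp_rot: [2.871, 1.274, 0.0]
force: [0.8, 0.0, -0.1]
gripper_width: 0.057
grip_force: 0.0
time_s: 2.93
tcp_pos: [0.3821, -0.3695, 0.2238]
tcp_rot: [2.464, 1.948, -0.0]
force: [-0.2, 0.4, -0.5]
gripper_width: 0.0486
grip_force: 0.0
time_s: 3.35
tcp_pos: [0.4802, -0.2825, 0.2163]
tcp_rot: [1.902, 2.5, -0.0]
force: [-0.7, -2.1, -0.5]
gripper_width: 0.0485
grip_force: 0.0
time_s: 3.43
tcp_pos: [0.4817, -0.2804, 0.216]
tcp_rot: [-1.898, -2.503, -0.003]
force: [-0.1, -0.5, 0.6]
gripper_width: 0.0482
grip_force: 0.0
[-7.41083738e-01  1.62840223e-01  1.67521688e+00  1.65568055e-03
  1.30372728e+00 -1.01460221e+00] 0.048236114835614345
dist 0.12606004145712374 turn [ 0.07 -0.06  0.75]
offset [[-0.02, -0.02, 0.84], [-0.02, -0.02, 0.84], [-0.02, -0.02, 0.84], [-0.02, -0.02, 0.84], [-0.02, -0.02, 0.84]]
angular [[0.0, 0.0, 0.001], [0.0, 0.0, 0.001], [0.0, 0.0, 0.001], [0.0, 0.0, 0.001], [0.0, 0.0, 0.001]]
```

```bash
python3 -m handwheel '{"offset":[[-0.04,-0.03,0.84],[-0.02,-0.02,0.84],[-0.02,-0.02,0.84],[-0.02,-0.02,0.84],[0,0,0.5]],"angular":[[0,0,0.002],[0,0,0.002],[0,0,0],[0,0,0],[0,0,0]],"gripper":[0.1,0.1,0.1,0.1,0.1]}'
python3 - <<'E'
from h import *
f={c:grab_frame(c) for c in("top","side")}; s=get_state(); print(s["tcp_pos"],s["force"])
o=[]
for c,F in f.items():
    r,cc=map(int,proj(F,[.48,-.284,.04])); cr=cv2.resize(F["image"][r-32:r+32,cc-32:cc+32],(400,400),interpolation=2)
    for z in(.02,.036): 
        for own in(-.031,.002,.038):
            u=proj(F,[.480+own*np.cos(1.831),-.286+own*np.sin(1.831),z]); cv2.circle(cr,(int((u[1]-cc+32.5)*6.25),int((u[0]-r+32.5)*6.25)),2,(255,0,0),-1)
    o.append(cr)
cv2.imwrite("pics/pre.png",np.hstack(o)[:,:,::-1])
plan([.4795,-.284,.0225],.260,3)
E
```

```text
time_s: 3.85
tcp_pos: [0.4758, -0.2867, 0.0978]
tcp_rot: [-1.925, -2.479, 0.0]
force: [-1.2, 0.8, -0.7]
gripper_width: 0.0485
grip_force: 0.0
[ 0.47518469 -0.2859399   0.09739965] [-0.22855857  0.66610338  0.98677913]
dist 0.07504893722442947 turn [-0.2  -0.29 -0.54]
offset [[0.0, 0.05, 0.83], [0.01, 0.05, 0.83], [0.01, 0.05, 0.83]]
angular [[0.0, -0.001, -0.001], [0.0, -0.001, -0.001], [0.0, -0.001, -0.001]]
```

View pics/pre.png

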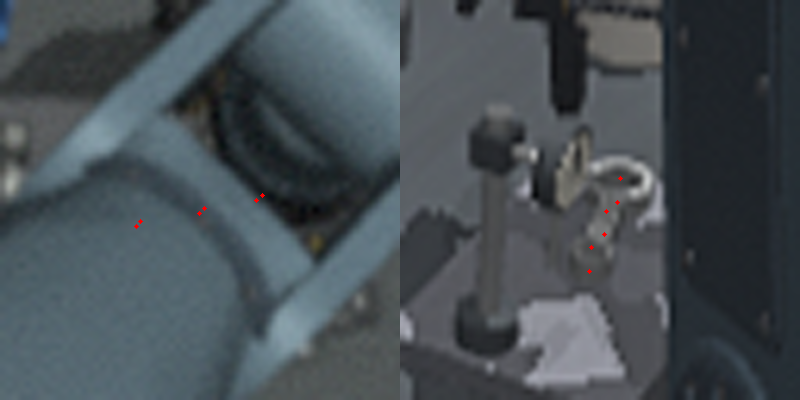

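The side view shows the finger above the rod, the rod where it was measured (side crop row ~205, col ~605), and the gauge clear of the hand. Descending and gripping.

```bash
python3 -m handwheel '{"offset":[[0.01,0.08,0.7],[0.01,0.06,0.7],[0,0,0.6],[0,0,0.4],[0,0,0]],"angular":[[0,-0.001,-0.002],[0,-0.001,-0.001],[0,0,0],[0,0,0],[0,0,0]],"gripper":[0.1,0.1,0.1,0.1,0.1]}'
python3 - <<'E'
from h import *
s=get_state(); print(s["tcp_pos"],s["force"],toolyaw(cv2.Rodrigues(np.array(s["tcp_rot"]))[0])); plan([.4795,-.284,.0225],.260,1)
E
```

```text
time_s: 4.37
tcp_pos: [0.4803, -0.2852, 0.027]
tcp_rot: [1.912, 2.49, -0.006]
force: [-1.0, 0.5, -0.7]
gripper_width: 0.0481
grip_force: 0.0
[ 0.4803496  -0.28515618  0.02702379] [-1.00979222  0.49136901 -0.65827619] 0.2609672933642297
dist 0.00474586148515608 turn [-0.1   0.22  0.06]
offset [[0.05, -0.02, 0.15]]
angular [[-0.001, 0.001, 0.0]]
```

```bash
python3 -m handwheel '{"offset":[[0.04,-0.02,0.14],[0,0,0],[0,0,0],[0,0,0],[0,0,0]],"angular":[[0,0,0],[0,0,0],[0,0,0],[0,0,0],[0,0,0]],"gripper":[0.1,0.1,-1,-1,-1]}'
python3 -m handwheel '{"offset":[[0,0,0],[0,0,0],[0,0,0],[0,0,0],[0,0,0]],"angular":[[0,0,0],[0,0,0],[0,0,0],[0,0,0],[0,0,0]],"gripper":[-1,-1,-1,-1,-1]}'
```

```text
time_s: 4.78
tcp_pos: [0.481, -0.2851, 0.0251]
tcp_rot: [1.909, 2.487, -0.006]
force: [-0.2, 0.4, 0.3]
gripper_width: 0.0307
grip_force: 0.0
time_s: 5.2
tcp_pos: [0.4806, -0.2848, 0.0245]
tcp_rot: [1.909, 2.488, -0.006]
force: [-2.3, 0.4, 3.6]
gripper_width: 0.0139
grip_force: 30.0
```

```bash
python3 -m handwheel '{"offset":[[0,0,-0.3],[0,0,-0.8],[0,0,-1],[0,0,-1],[0,0,-1]],"angular":[[0,0,0],[0,0,0],[0,0,0],[0,0,0],[0,0,0]],"gripper":[-1,-1,-1,-1,-1]}'
python3 -m handwheel '{"offset":[[0,0,-1],[0,0,-1],[0,0,-0.6],[0,0,0]],"angular":[[0,0,0],[0,0,0],[0,0,0],[0,0,0]],"gripper":[-1,-1,-1,-1]}'
python3 - <<'E'
from h import *
s=get_state(); print(s["q"]); plan([.632,.009,.21],-.0935,12)
E
```

```text
time_s: 5.62
tcp_pos: [0.4799, -0.2834, 0.1484]
tcp_rot: [1.91, 2.489, -0.006]
force: [0.2, -0.3, -2.0]
gripper_width: 0.0138
grip_force: 30.0
time_s: 5.95
tcp_pos: [0.4821, -0.2849, 0.2304]
tcp_rot: [1.904, 2.482, -0.007]
force: [0.6, -0.3, -1.5]
gripper_width: 0.0138
grip_force: 30.0
[-0.74384821  0.14619595  1.66396421 -0.00332851  1.31768328 -1.00508919]
dist 0.3305502632665448 turn [ 0.4   0.71 20.37]
offset [[0.68, 0.61, 0.05], [0.7, 0.59, 0.05], [0.72, 0.57, 0.05], [0.73, 0.55, 0.05], [0.75, 0.53, 0.05], [0.76, 0.51, 0.05], [0.78, 0.48, 0.05], [0.79, 0.46, 0.05], [0.81, 0.44, 0.05], [0.82, 0.41, 0.05], [0.83, 0.39, 0.06], [0.84, 0.36, 0.06]]
angular [[0.0, 0.0, 0.009], [0.0, 0.0, 0.009], [0.0, 0.0, 0.009], [0.0, 0.0, 0.009], [0.0, 0.0, 0.009], [0.0, 0.0, 0.009], [0.0, 0.0, 0.009], [0.0, 0.0, 0.009], [0.0, 0.0, 0.009], [0.0, 0.0, 0.009], [0.0, 0.0, 0.009], [0.0, 0.0, 0.009]]
```

```bash
python3 -m handwheel '{"offset":[[0.68,0.61,0],[0.7,0.59,0],[0.72,0.57,0],[0.73,0.55,0],[0.75,0.53,0]],"angular":[[0,0,0.009],[0,0,0.009],[0,0,0.009],[0,0,0.009],[0,0,0.009]],"gripper":[-1,-1,-1,-1,-1]}'
python3 -m handwheel '{"offset":[[0.76,0.51,0.05],[0.78,0.48,0.05],[0.79,0.46,0.1],[0.81,0.44,0.2],[0.82,0.41,0.3]],"angular":[[0,0,0.009],[0,0,0.009],[0,0,0.009],[0,0,0.009],[0,0,0.009]],"gripper":[-1,-1,-1,-1,-1]}'
python3 -m handwheel '{"offset":[[0.83,0.39,0.5],[0.84,0.36,0.5],[0,0,0.5],[0,0,0.5],[0,0,0]],"angular":[[0,0,0.009],[0,0,0.009],[0,0,0],[0,0,0],[0,0,0]],"gripper":[-1,-1,-1,-1,-1]}'
python3 - <<'E'
from h import *
s=get_state(); print(s["q"],toolyaw(cv2.Rodrigues(np.array(s["tcp_rot"]))[0])); plan([.632,.009,.07],-.0935,4)
E
```

```text
time_s: 6.37
tcp_pos: [0.5415, -0.1591, 0.2226]
tcp_rot: [2.084, 2.347, -0.006]
force: [0.4, -0.8, -2.1]
gripper_width: 0.0137
grip_force: 30.0
time_s: 6.78
tcp_pos: [0.6034, -0.0363, 0.2015]
tcp_rot: [2.243, 2.193, -0.006]
force: [0.7, -0.2, -2.5]
gripper_width: 0.0139
grip_force: 30.0
time_s: 7.2
tcp_pos: [0.6243, 0.0124, 0.1369]
tcp_rot: [-2.303, -2.134, 0.013]
force: [-1.4, 0.2, -2.6]
gripper_width: 0.0138
grip_force: 30.0
[-0.16694987  0.39601558  1.55282734 -0.00614228  1.19939662 -0.08845826] -0.07626160840711335
dist 0.06738323116203498 turn [-0.41  0.3   0.99]
offset [[-0.02, 0.07, 0.56], [-0.02, 0.07, 0.56], [-0.02, 0.07, 0.56], [-0.02, 0.07, 0.56]]
angular [[-0.001, 0.0, 0.001], [-0.001, 0.0, 0.001], [-0.001, 0.0, 0.001], [-0.001, 0.0, 0.001]]
```

```bash
python3 -m handwheel '{"offset":[[-0.02,0.07,0.56],[-0.02,0.07,0.56],[-0.02,0.07,0.56],[-0.02,0.07,0.5],[0,0,0]],"angular":[[-0.001,0,0.001],[0,0,0.001],[0,0,0.001],[0,0,0.002],[0,0,0]],"gripper":[-1,-1,-1,-1,-1]}'
python3 - <<'E'
from h import *
f={c:grab_frame(c) for c in("top","side")}; s=get_state(); print(s["tcp_pos"],s["tcp_rot"])
p=np.array(s["tcp_pos"]); ty=toolyaw(cv2.Rodrigues(np.array(s["tcp_rot"]))[0]); print(ty); yaw=ty+np.pi/2
o=[]; a=np.linspace(0,2*np.pi,40)
for c,F in f.items():
    r,cc=map(int,proj(F,[.64,0,.03])); cr=cv2.resize(F["image"][r-40:r+40,cc-40:cc+40],(400,400),interpolation=2)
    for cx,R in((-.031,.019),(.038,.012)):
        cx-=.001
        P=np.c_[p[0]+(cx+R*np.cos(a))*np.cos(yaw)-R*np.sin(a)*np.sin(yaw),p[1]+(cx+R*np.cos(a))*np.sin(yaw)+R*np.sin(a)*np.cos(yaw),0*a+p[2]-.0045+.016]
        for u in proj(F,P).T: cv2.circle(cr,(int((u[1]-cc+40.5)*5),int((u[0]-r+40.5)*5)),1,(255,0,0),-1)
    t=np.array([.67,.0045]); c_,s_=np.cos(-.0935),np.sin(-.0935)
    for X in np.linspace(-.08,.08,30):
        for Y in(-.06,.06):
            u=proj(F,[t[0]+c_*X-s_*Y,t[1]+s_*X+c_*Y,.004]); cv2.circle(cr,(int((u[1]-cc+40.5)*5),int((u[0]-r+40.5)*5)),1,(0,255,0),-1)
    o.append(cr)
cv2.imwrite("pics/pl.png",np.hstack(o)[:,:,::-1])
plan([.632,.009,.0095],-.0935,4)
E
```

```text
time_s: 7.62
tcp_pos: [0.6338, 0.0075, 0.0734]
tcp_rot: [2.321, 2.112, -0.007]
force: [-0.3, 0.7, -2.7]
gripper_width: 0.0138
grip_force: 30.0
[0.63561501 0.00750389 0.07669366] [ 2.31820324  2.11087592 -0.00289355]
-0.09354299850770748
dist 0.06730746493462962 turn [ 0.2   0.32 -0.  ]
offset [[0.01, -0.03, 0.56], [0.01, -0.03, 0.56], [0.01, -0.03, 0.56], [0.01, -0.03, 0.56]]
angular [[0.0, 0.0, 0.0], [0.0, 0.0, 0.0], [0.0, 0.0, 0.0], [0.0, 0.0, 0.0]]
```

View pics/pl.png

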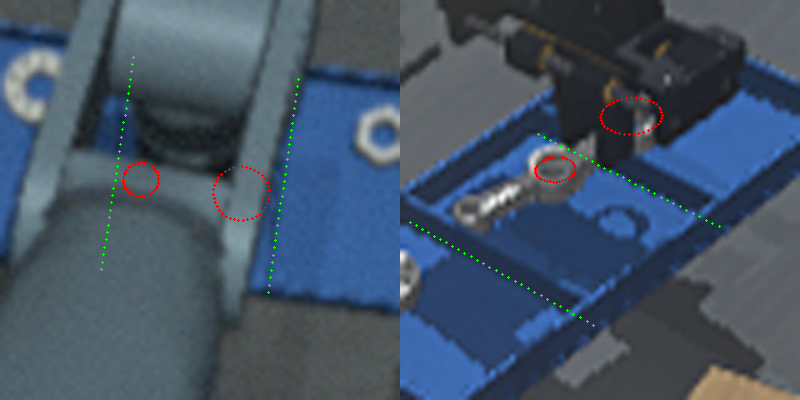

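The side view shows the held rod at the expected outline over the free half of the middle bay, clear of the dividers and the stock rod. Lowering.

```bash
python3 -m handwheel '{"offset":[[0.01,-0.03,0.6],[0.01,-0.03,0.6],[0,-0.02,0.5],[0,0,0.3],[0,0,0]],"angular":[[0,0,0],[0,0,0],[0,0,0],[0,0,0],[0,0,0]],"gripper":[-1,-1,-1,-1,-1]}'
python3 -m handwheel '{"offset":[[0,0,0]],"angular":[[0,0,0]],"gripper":[-1]}'
python3 - <<'E'
from h import *
plan([.632,.009,.0095],-.0935,1)
E
```

```text
time_s: 8.13
tcp_pos: [0.6332, 0.0082, 0.0162]
tcp_rot: [2.318, 2.111, -0.003]
force: [-0.9, 0.3, -2.0]
gripper_width: 0.0135
grip_force: 30.0
time_s: 8.22
tcp_pos: [0.6346, 0.008, 0.018]
tcp_rot: [2.316, 2.11, -0.001]
force: [0.8, 0.3, -1.9]
gripper_width: 0.0136
grip_force: 30.0
dist 0.008938798574110502 turn [0.34 0.34 0.02]
offset [[0.03, -0.09, 0.28]]
angular [[0.002, 0.002, 0.0]]
```

```bash
python3 -m handwheel '{"offset":[[0.03,-0.06,0.15],[0,0,0.03],[0,0,0]],"angular":[[0,0,0],[0,0,0],[0,0,0]],"gripper":[-1,-1,-1]}'
python3 -m handwheel '{"offset":[[0,0,0.03],[0,0,0]],"angular":[[0,0,0],[0,0,0]],"gripper":[-1,-1]}'
python3 -m handwheel '{"offset":[[0,0,0.03],[0,0,0]],"angular":[[0,0,0],[0,0,0]],"gripper":[-1,-1]}'
```

```text
time_s: 8.47
tcp_pos: [0.6327, 0.0091, 0.0124]
tcp_rot: [2.316, 2.11, -0.001]
force: [0.1, -0.1, -1.7]
gripper_width: 0.0133
grip_force: 30.0
time_s: 8.63
tcp_pos: [0.6327, 0.0091, 0.0113]
tcp_rot: [2.316, 2.11, -0.001]
force: [-0.3, 0.1, -1.1]
gripper_width: 0.0138
grip_force: 30.0
time_s: 8.8
tcp_pos: [0.6325, 0.0091, 0.0101]
tcp_rot: [2.317, 2.11, -0.001]
force: [0.2, 0.3, -1.5]
gripper_width: 0.0137
grip_force: 30.0
```

```bash
python3 -m handwheel '{"offset":[[0,0,0.03],[0,0,0]],"angular":[[0,0,0],[0,0,0]],"gripper":[-1,-1]}'
python3 -m handwheel '{"offset":[[0,0,0.03],[0,0,0]],"angular":[[0,0,0],[0,0,0]],"gripper":[-1,-1]}'
```

```text
time_s: 8.97
tcp_pos: [0.6324, 0.0091, 0.009]
tcp_rot: [2.317, 2.11, -0.001]
force: [-0.1, -0.4, -1.9]
gripper_width: 0.0137
grip_force: 30.0
time_s: 9.13
tcp_pos: [0.6326, 0.0091, 0.0085]
tcp_rot: [2.317, 2.11, -0.001]
force: [-0.9, 0.6, 0.9]
gripper_width: 0.0134
grip_force: 30.0
```

Contact with the floor at z 0.0085, with the weight coming off the tool. Releasing and retreating.

```bash
python3 -m handwheel '{"offset":[[0,0,0],[0,0,0],[0,0,0],[0,0,0]],"angular":[[0,0,0],[0,0,0],[0,0,0],[0,0,0]],"gripper":[-0.4,-0.4,-0.4,-0.4]}'
python3 -m handwheel '{"offset":[[0,0,-0.3],[0,0,-0.6],[0,0,-1],[0,0,-1],[0,0,-1]],"angular":[[0,0,0],[0,0,0],[0,0,0],[0,0,0],[0,0,0]],"gripper":[-0.4,-0.4,-0.4,-0.4,-0.4]}'
python3 -m handwheel '{"offset":[[0,-1,-1],[0,-1,-0.5],[0,-1,0],[0,-1,0],[0,-1,0]],"angular":[[0,0,0],[0,0,0],[0,0,0],[0,0,0],[0,0,0]],"gripper":[-0.4,-0.4,-0.4,-0.4,-0.4]}'
python3 -m handwheel '{"offset":[[-0.5,-1,0],[-0.5,-1,0],[-0.5,-0.5,0],[0,0,0]],"angular":[[0,0,0],[0,0,0],[0,0,0],[0,0,0]],"gripper":[-0.4,-0.4,-0.4,-0.4]}'
python3 - <<'E'
from h import *
f=[grab_frame(c) for c in("top","side")]
o=[]
for F,sc in zip(f,(4,4)):
    r,cc=map(int,proj(F,[.6,-.05,.03])); r=max(r,75);o.append(cv2.resize(F["image"][r-75:r+75,cc-100:cc+100],(400,300),interpolation=2))
b=[]
for F in f:
    r,cc=map(int,proj(F,[.66,.005,.01])); b.append(cv2.resize(F["image"][r-24:r+24,cc-32:cc+32],(400,300),interpolation=2))
cv2.imwrite("pics/fin.png",np.vstack([np.hstack(o),np.hstack(b)])[:,:,::-1])
E
```

```text
time_s: 9.47
tcp_pos: [0.6327, 0.009, 0.0084]
tcp_rot: [2.317, 2.11, -0.001]
force: [0.4, 0.0, -0.4]
gripper_width: 0.0266
grip_force: 0.0
time_s: 9.88
tcp_pos: [0.6317, 0.0099, 0.127]
tcp_rot: [2.317, 2.11, -0.001]
force: [0.6, 0.1, -1.1]
gripper_width: 0.026
grip_force: 0.0
time_s: 10.3
tcp_pos: [0.4819, 0.0241, 0.17]
tcp_rot: [2.315, 2.109, 0.001]
force: [0.8, -0.6, 0.6]
gripper_width: 0.0264
grip_force: 0.0
time_s: 10.63
tcp_pos: [0.4014, -0.0146, 0.169]
tcp_rot: [2.317, 2.109, -0.003]
force: [0.3, -0.3, -0.1]
gripper_width: 0.0265
grip_force: 0.0
```

View pics/fin.png

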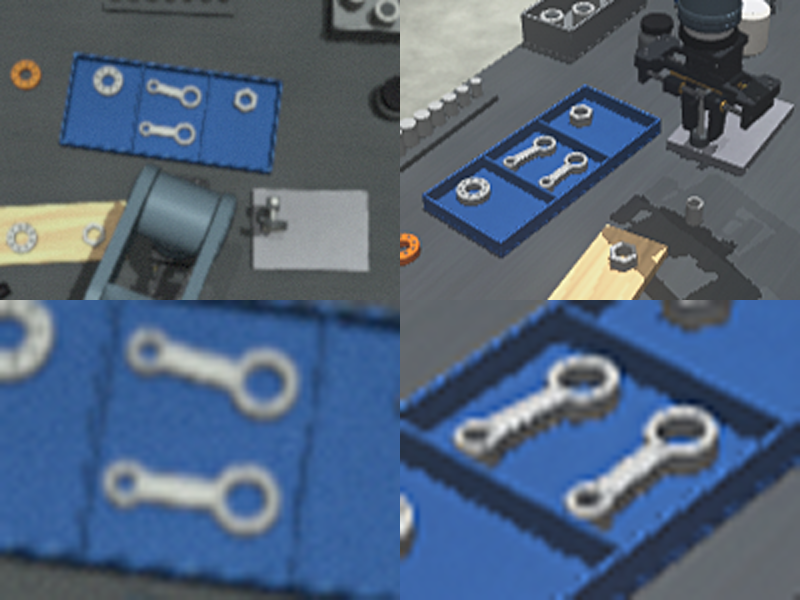

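The rod lies flat in the middle bay beside the stock rod, clear of the walls. Everything else is in place and the arm is clear.

```bash
python3 -c "
from rig import *
print(hand_in())"
```

```text
the job is handed in; nothing more can be done
None
```

I took the connecting rod from the measuring plate and laid it flat in the tray's middle bay next to the stock rod, touched nothing else on the bench, and handed the job in at about 11 s.

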